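# Set a slat overhanging on the sawing board

## Robot

A 6-joint arm with a two-finger parallel gripper is mounted at the origin on a cart in front of the work surface, level with it; the furniture and walls round the work are solid. World frame = base frame: x ahead of the robot, y to its left, z up, the work surface at z = 0. Lengths are in mm, angles in rad, forces in N, time in s.
With the tool pointing down it reaches from about 350 to 775 mm from the base axis. Payload 7.3 kg.
Tool frame: the origin (TCP) lies at the very end of the fingers, on their centre line; the grasp point (between the pads) lies 19 mm behind it; x points along the fingers, z is the direction in which the jaws open and shut, and the axes are right-handed (so a half turn about x gives the same grasp; the last joint's range is limited). The gripper opens to 92 mm and grips with 3 to 60 N. Pads are 19 mm wide; open, the fingers measure 130 mm over their backs; the gripper's body (75 mm by 190 mm) begins 47 mm behind the grasp point.
Start: joints at [1.183, 0.342, 1.524, -0, 1.275, -0.146], TCP at [125.697, 509.754, 188.841] pointing down, gripper open.
Joint ranges: [-2.53, 2.53], [-0.77, 2.02], [0.04, 2.7], [-1, 4.14], [0.28, 2.66], [-3.11, 3.11]. Speed limits (rad/s): [2.57, 2.57, 3.14, 3.14, 3.14, 3.14].

## Interface

Orientations are given as [roll, pitch, yaw] about the fixed x, y, z axes, in that order (R = Rz(yaw) Ry(pitch) Rx(roll)).
In Python, from plant import * gives the robot as it stands.
- The arm moves only by the tool carry_out, never from a script. Its argument "rows" is a list of rows, each a list of 4 numbers: the shift along the world's x, y, z in mm, then the turn about the world's z in degrees. In form: [[x, y, z, twist], ...]. A call has 1 to 20 rows; each row is the pose to reach, as a shift and turn from the pose measured when the call began; what a row does not reach only later rows make up. A row lasts 1/12 s, in which the tool goes at most 41.7 mm and 7.16 degrees, less where a joint would pass 70% of its speed; a pose out of reach is approached as far as the arm can. A call with a gripper value outside its range is refused whole. "hand" is the finger opening in mm, from 0 to 91.8, set as the call begins (left out, the last holds). The fingers move at their own pace and stop on an object; the grip force is fixed at half the most. Time passes only in rows, so rows that repeat a pose let the fingers close. It gives the time, the measured TCP pose, the force and the opening at its end, in the units of the state.
- get_obs(): the state, without advancing time (a new reading comes with each control period).
- capture(name): name is "scene" or "side" or "wrist"; returns the picture (400x640x3 uint8, red, green, blue); there is no depth.
- camera_info(name): a dict with "camera_matrix" (3x3 intrinsics, pixels), "dist" ([k1, k2, p1, p2, k3] as OpenCV has them; the pictures are not rectified), "pose" (4x4, takes a point from camera to world coordinates); the wrist camera has in their place "mount" (4x4, takes a point from camera to tool coordinates, whose origin is the TCP and whose axes are the tool frame's). Camera axes: x right, y down, z forward; pixel columns grow to the right and rows downward; lengths in mm; the calibration is good to about 2 mm. A picture is of the moment at which its call begins: read the wrist's pose just before it. camera_info takes no time and is no camera call.
- close_job(): hands the job in, once; it reports no verdict.
The state is a dict: "time": time; "joint_positions": joint angles; "dq": joint speeds; "tau": joint torques, N m; "tool_pos": TCP position; "tcp_rot": TCP orientation; "contact_force": force on the tool from outside, world axes, zero at the start; "moment": the same for the moment, N m; "grip_width": finger opening in mm.
Only numpy, scipy, OpenCV 4.12 (cv2) and the standard library are available. Lean on these libraries where they do the work, as an engineer would, in place of code of your own. Each camera call takes 0.05 s, during which the arm holds its last target. There are 200 camera calls.

## Task

Get the thin wooden slat ready for sawing: without picking it up, push it with the fingertips flat against the fence of the sawing board and slide it along to the right until its pencilled cut line lies right over the board's right-hand end, so that the 40 mm to be sawn off sticks out past it. Then push the little wooden turn-button on the fence round until it points square across the slat. Only push things: lift and carry nothing, and leave the other things on the bench where they are.

Things in the scene. Friction and masses are not known exactly. Their poses are not given: they have to be found in the camera images.
- board: Grey laminated sawing board fixed to the bench, 235 mm (its x) by 400 mm (its y), top 40 mm above the bench. Origin on the bench top; x towards the fence (away from the robot), y left, z up. It spans x -115..+120 mm, y -180..+220 mm; its right-hand end, over which the slat shall overhang, is the straight edge at y = -180 mm, with free space beyond and below.
- fence (a point): Middle of the fence's front foot (board frame x 80, y 32, z 40 mm). The fence is a straight strip of wood along the board's far side, board frame x +80..+120 mm, y -155..+220 mm, 12 mm higher than the board's top; its front face is at x = +80 mm.
- board_edge (a point): A point on the board's upper right-hand edge (board frame x 50, y -180, z 40 mm): with the slat against the fence the cut line belongs here.
- slat: Loose thin slat of light wood, 60 mm (its x) by 280 mm (its y) by 9 mm, 0.07 to 0.14 kg, lying on the board's top in front of the fence, somewhat askew. Origin at the centre of its underside; y along its length to the left. Pushed at its edges or end it slides on the board.
- slat_mid (a point): Centre of the slat, half-way up (4.5 mm above its underside).
- slat_line (a point): Middle of the dark pencilled cut line (2.5 mm wide) across the slat's upper face, 40 mm from its right-hand end (100 mm from its centre).
- button (a joint): Turn-button: dark wooden bar on the fence, pivoted on an upright steel screw. Angle in rad, anticlockwise from above: 0 = along the fence, long end to the left; 1.571 = square across to the front over the slat, where it meets a stop. It starts between 0 and 0.35. It turns with light friction (about 1 N at the tip) and stays where it is left.
- button_pivot (a point): The axis of the turn-button, at the bar's half height (60.5 mm above the bench; board frame x 100, y -60 mm). It moves only with the board.
- button_tip (a point): End of the turn-button's long arm, at half height, 75 mm from the axis. The bar is 24 mm wide, 16 mm high, 52.5 to 68.5 mm above the bench (12.5 to 28.5 mm above the board's top), so it passes over the slat with 3.5 mm to spare.
- carpenter_pencil: Red flat carpenter's pencil, 14x186x8 mm, lying along the board's front edge; leave it. Origin at the centre of its underside.
- try_square: Try square with steel blade, 124x200x16 mm, on the bench to the right of the board; leave it. Origin at the centre of its underside.
- pliers: Pliers with red grips, 60x176x12 mm, on the bench to the left; leave them. Origin at the centre of their underside.
- marker: Blue marker pen, 14x131x15 mm, on the bench at the right; leave it. Origin at the centre of its underside.
- tin: Flat round green tin of wax, 86 mm across, 43 mm high, on the bench at the left back; leave it. Origin at the centre of its underside.

How it is judged:
By the outcome, as a careful person would: the job done as asked, in the order asked, and still so for the second after the job is handed in, with the robot touching nothing.
It also fails if it takes over 64 s, if anything falls off the work surface, if the arm or the gripper's body presses on something with over 40 N, if the wrist force passes 120 N, or if a joint passes its speed limit or range.

## Working session

There is one attempt and no reset: what is moved stays moved. The work goes in short steps, Python scripts to look and compute and a tool call to move; the robot and the scene stay as the last step left them, time stands still between calls to the robot, and variables do not carry over. Pictures are saved under pics/ and viewed, about 8 in all and at most 12, crops included, and the job is handed in when it is done.

Besides the shell and the picture viewer there is one more tool, called by a JSON object that holds its "op" and its "data". carry_out: Moves the arm, as the interface text tells. Its arguments: {"type":"object","properties":{"rows":{"type":"array"},"hand":{"type":"number"}},"required":["rows"]}

```bash
mkdir -p pics; cat > h.py <<'E'
from plant import *
import numpy as np, cv2
def snap(cam,name):
    im=capture(cam); cv2.imwrite(f'pics/{name}.png',im[:,:,::-1]); return im
def ray(cam,px,z):
    c=camera_info(cam); K=np.array(c['camera_matrix'],float); D=np.array(c['dist'],float); T=np.array(c['pose'])
    u=cv2.undistortPoints(np.array(px,float).reshape(-1,1,2),K,D).reshape(-1,2)
    d=np.c_[u,np.ones(len(u))]@T[:3,:3].T; o=T[:3,3]
    z=np.broadcast_to(z,(len(d),))
    return o+d*((z-o[2])/d[:,2])[:,None]
def proj(cam,P):
    c=camera_info(cam); T=np.linalg.inv(np.array(c['pose']))
    return cv2.projectPoints(np.array(P,float).reshape(-1,1,3),cv2.Rodrigues(T[:3,:3])[0],T[:3,3],np.array(c['camera_matrix'],float),np.array(c['dist'],float))[0].reshape(-1,2)
E
python3 - <<'E'
from h import *
print(get_obs())
a=snap('scene','s0');b=snap('side','d0')
for c in('scene','side'):print(np.round(camera_info(c)['pose'],2))
E
```

```text
{'time': 0.0, 'joint_positions': array([ 1.18304945e+00,  3.42730646e-01,  1.52502104e+00,  7.08835927e-06,
        1.27538406e+00, -1.46022902e-01]), 'dq': array([-0.00021595, -0.00092583, -0.00219379, -0.00029022, -0.00075137,
        0.00107734]), 'tau': array([-7.61681604e-04, -4.31236017e+01, -2.44213718e+01,  7.16509810e-02,
        5.60320972e-02, -9.54563370e-05]), 'tool_pos': array([125.48383504, 509.30694796, 188.13948689]), 'tcp_rot': array([ 2.99117722,  1.56925322, -1.9629378 ]), 'contact_force': array([-0.41990887,  0.51811233, -0.14592603]), 'moment': array([-0.00744599,  0.03851479,  0.00108578]), 'grip_width': 91.79624545509249}
[[ 5.0000e-01 -3.6000e-01  7.9000e-01 -3.3757e+02]
 [-8.7000e-01 -2.1000e-01  4.5000e-01 -5.5735e+02]
 [ 1.0000e-02 -9.1000e-01 -4.1000e-01  5.1847e+02]
 [ 0.0000e+00  0.0000e+00  0.0000e+00  1.0000e+00]]
[[-9.90000e-01 -5.00000e-02  1.20000e-01  4.34670e+02]
 [-1.30000e-01  3.20000e-01 -9.40000e-01  1.04236e+03]
 [ 1.00000e-02 -9.50000e-01 -3.20000e-01  4.53670e+02]
 [ 0.00000e+00  0.00000e+00  0.00000e+00  1.00000e+00]]
```

View pics/s0.png

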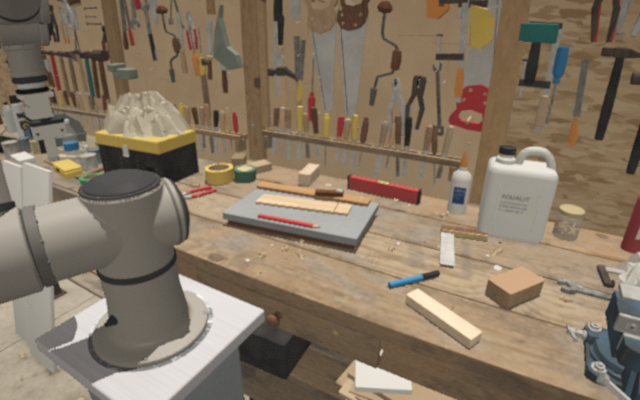

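View pics/d0.png

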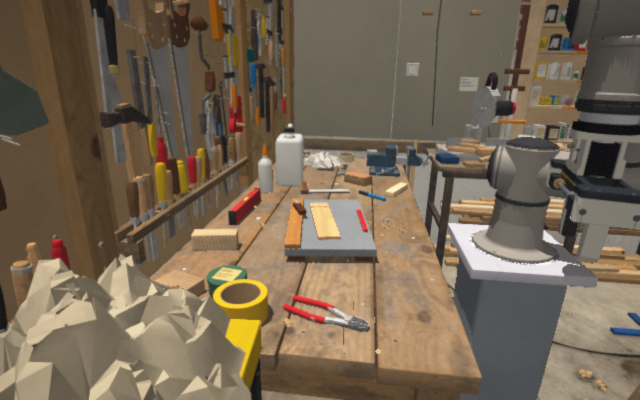

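The scene view shows the grey board at about (225–378, 190–243), with the slat at about (255–350, 195–212) and the button near (330,192). In the side view the board is at (285–375, 200–258). I'll get a rough board position from these, then look with the wrist camera.

```bash
python3 - <<'E'
from h import *
print(ray('scene',[(224,218),(358,240),(378,205),(255,190)],40).round())
print(ray('side',[(286,250),(375,250),(360,203),(303,203)],40).round())
c=camera_info('wrist');print(np.round(c['mount'],3),c['camera_matrix'],c['dist'])
from scipy.spatial.transform import Rotation as R
o=get_obs();print(R.from_euler('xyz',o['tcp_rot']).as_matrix().round(2))
E
```

```text
[[ 366.  136.   40.]
 [ 442. -234.   40.]
 [ 664. -200.   40.]
 [ 571.  189.   40.]]
[[ 616.  210.   40.]
 [ 395.  175.   40.]
 [ 441. -189.   40.]
 [ 634. -156.   40.]]
[[ 0.0000e+00 -3.0900e-01  9.5100e-01 -1.9554e+02]
 [-1.0000e-03 -9.5100e-01 -3.0900e-01  8.6072e+01]
 [ 1.0000e+00 -1.0000e-03 -1.0000e-03  5.0000e-01]
 [ 0.0000e+00  0.0000e+00  0.0000e+00  1.0000e+00]] [[315.7644031    0.         321.57433038]
 [  0.         315.7644031  198.8658841 ]
 [  0.           0.           1.        ]] [-0.04261453  0.          0.          0.          0.        ]
[[-0.   -0.97  0.24]
 [-0.    0.24  0.97]
 [-1.    0.   -0.  ]]
```

{"op": "carry_out", "data": {"rows": [[28,-26,0,2],[56,-52,0,4],[84,-78,0,6],[112,-105,0,8],[140,-131,0,10],[169,-158,0,12],[197,-184,0,14],[225,-210,0,16],[232,-248,0,18],[239,-286,0,20],[246,-324,0,22],[253,-362,0,23],[260,-400,0,23],[267,-438,0,23],[272,-475,0,23],[275,-510,0,23],[275,-510,0,23],[275,-510,0,23]]}}

```text
time: 1.6
tool_pos: [400.4, -2.1, 188.0]
tcp_rot: [2.385, 1.57, -2.172]
contact_force: [0.6, 1.0, -0.8]
grip_width: 91.9
```

```bash
cat >> h.py <<'E'
from scipy.spatial.transform import Rotation as R
def wsnap(name):
    o=get_obs(); im=snap('wrist',name)
    T=np.eye(4);T[:3,:3]=R.from_euler('xyz',o['tcp_rot']).as_matrix();T[:3,3]=o['tool_pos']
    T=T@np.array(camera_info('wrist')['mount']); np.save(f'pics/{name}.npy',T); return im
def wray(name,px,z):
    c=camera_info('wrist');T=np.load(f'pics/{name}.npy')
    u=cv2.undistortPoints(np.array(px,float).reshape(-1,1,2),np.array(c['camera_matrix'],float),np.array(c['dist'],float)).reshape(-1,2)
    d=np.c_[u,np.ones(len(u))]@T[:3,:3].T; o=T[:3,3]
    return o+d*((np.broadcast_to(z,(len(d),))-o[2])/d[:,2])[:,None]
E
python3 - <<'E'
from h import *
wsnap('w1');o=get_obs();print(o['time'],o['tool_pos'],o['tcp_rot'],R.from_euler('xyz',o['tcp_rot']).as_matrix()[:,2])
E
```

```text
1.65 [400.22696171  -0.90011711 187.94122364] [ 2.13992441  1.56968295 -2.41513586] [-1.56680719e-01  9.87649124e-01 -5.99997852e-04]
```

View pics/w1.png

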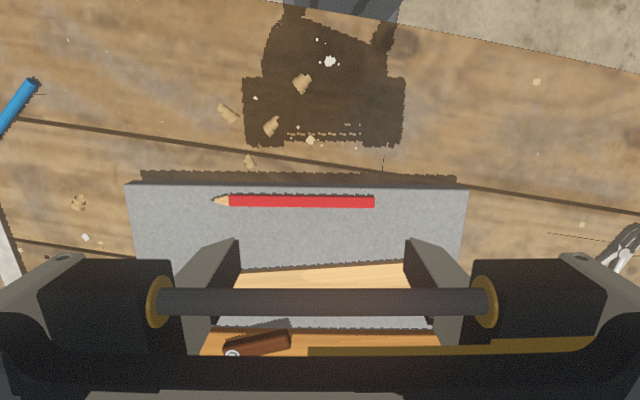

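The wrist picture has its top towards the robot. It shows the board's front edge at row ~185 (columns 127–468), the slat's front edge at row ~265 and the button pivot at (232,352). The gripper hides the rest, so I'll move farther out.

{"op": "carry_out", "data": {"rows": [[38,0,0,0],[76,0,0,0],[114,0,0,0],[152,0,0,0],[190,0,0,0],[190,0,0,0],[190,0,0,0],[190,0,0,0]]}}

```text
time: 2.32
tool_pos: [589.2, 0.9, 187.2]
tcp_rot: [1.505, 1.568, -3.048]
contact_force: [0.0, -0.0, -0.3]
grip_width: 91.6
```

```bash
python3 - <<'E'
from h import *
wsnap('w2');o=get_obs();print(o['time'],o['tool_pos'],R.from_euler('xyz',o['tcp_rot']).as_matrix().round(4))
E
```

```text
2.3667 [5.88998997e+02 5.24400720e-01 1.87897495e+02] [[-2.000e-03 -9.874e-01 -1.584e-01]
 [-5.000e-04 -1.584e-01  9.874e-01]
 [-1.000e+00  2.100e-03 -1.000e-04]]
```

View pics/w2.png

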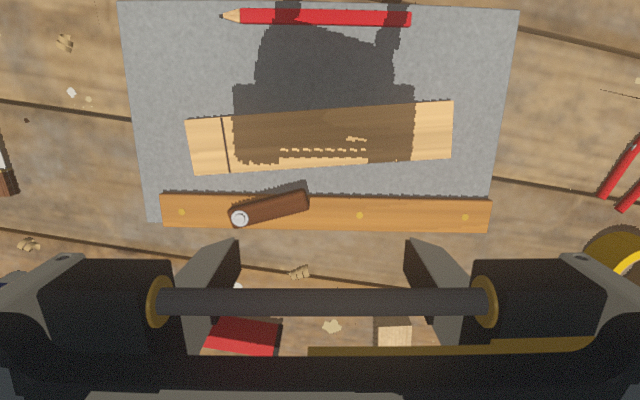

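The view is clear now:
- **Board:** right-hand end from (118,2) to (147,222).
- **Slat corners:** about (185,121), (452,100), (452,156) and (195,175), with the cut line at column ~226.
- **Fence:** front edge at rows 193–200.
- **Button:** pivot at (239,218), tip at ~(305,200).

I'll refine these with masks.

```bash
cat >> h.py <<'E'
def line(p):  # robust line -> unit dir, point
    v=cv2.fitLine(np.float32(p),cv2.DIST_HUBER,0,.01,.01).ravel(); return v[:2],v[2:]
def edges(name,im,zs=49):
    """board frame and slat line fits from a wrist view"""
    hsv=cv2.cvtColor(im,cv2.COLOR_RGB2HSV); return (hsv[...,1]>70)
E
python3 - <<'E'
from h import *
im=cv2.imread('pics/w2.png')[:,:,::-1].copy(); sat=cv2.cvtColor(im,cv2.COLOR_RGB2HSV)[...,1].astype(int)
for p in [(150,60),(300,90),(300,180),(210,130),(300,130),(430,130),(100,100),(400,215)]: print(p,sat[p[1],p[0]],im[p[1],p[0]])
m=sat>75
w='w2'
def first(cols,r0,r1,val):  # first row in r0..r1 where m==val
    out=[]
    for c in cols:
        s=m[r0:r1,c] if r1>r0 else m[r1:r0,c][::-1]
        k=np.argmax(s==val)
        if (s==val).any(): out.append((c,(r0+k-.5) if r1>r0 else (r0-1-k+.5)))
    return out
def firstc(rows,c0,c1,val):
    out=[]
    for r in rows:
        s=m[r,c0:c1] if c1>c0 else m[r,c1:c0][::-1]
        k=np.argmax(s==val)
        if (s==val).any(): out.append(((c0+k-.5) if c1>c0 else (c0-1-k+.5),r))
    return out
L={}
def fit(n,px,z,sub=0):
    P=wray(w,px,z)[:,:2]; d,c=line(P); L[n]=(d,c); print(n,len(px),'ang',np.degrees(np.arctan2(d[1],d[0])).round(2),'c',c.round(1),'res',np.abs((P-c)@[-d[1],d[0]]).mean().round(2))
fit('board_right',firstc(range(30,185,3),200 if 0 else 170,90,True),40)
fit('board_left',firstc(range(30,185,3),470,560,True),40)
fit('slat_front',first([*range(195,230,3),*range(420,448,3)],60,160,True),49)
fit('slat_back',first([*range(200,230,3),*range(240,440,6)],188,130,True),49)
fit('slat_left',firstc(range(106,152,2),480,420,True),49)
fit('slat_right',firstc(range(125,170,2),165,230,True),49)
fit('fence_front',first([*range(170,225,3),*range(330,485,4)],178,215,True),52)
print('pivot',wray(w,[(239,218)],[69]).round(1))
E
```

```text
(150, 60) 9 [164 163 158]
(300, 90) 24 [84 81 76]
(300, 180) 50 [97 88 78]
(210, 130) 99 [223 190 136]
(300, 130) 108 [128 103  74]
(430, 130) 97 [226 191 140]
(100, 100) 92 [180 152 115]
(400, 215) 144 [198 146  86]
board_right 52 ang 7.8 c [ 536.4 -213.8] res 3.38
board_left 52 ang 7.81 c [461.2 178.7] res 3.24
slat_front 22 ang -76.8 c [520.6 -33.8] res 0.27
slat_back 44 ang -76.86 c [579.7 -22.7] res 0.31
slat_left 23 ang 13.87 c [512.5 127.8] res 0.27
slat_right 23 ang 13.14 c [ 577.5 -143.2] res 0.27
fence_front 58 ang -82.14 c [602.3  22.1] res 0.3
pivot [[639.8 -79.3  69. ]]
```

{"op": "carry_out", "data": {"rows": [[-36,-6,0,-1.2],[-72,-12,0,-1.2],[-107.5,-17.5,0,-1.2],[-107.5,-17.5,-35,-1.2],[-107.5,-17.5,-70,-1.2],[-107.5,-17.5,-100,-1.2],[-107.5,-17.5,-120,-1.2],[-107.5,-17.5,-135,-1.2],[-107.5,-17.5,-140,-1.2],[-107.5,-17.5,-143,-1.2],[-107.5,-17.5,-143,-1.2],[-107.5,-17.5,-143,-1.2]]}}

```text
time: 3.37
tool_pos: [482.0, -16.9, 46.1]
tcp_rot: [3.034, 1.57, -1.54]
contact_force: [0.4, 0.1, 1.3]
grip_width: 91.5
```

{"op": "carry_out", "data": {"rows": [[5,0.7,-2,0],[10,1.4,-2,0],[15,2.1,-2,0],[20,2.7,-2,0],[24,3.3,-2,0],[28,3.8,-2,0],[32,4.4,-2,0],[36,4.9,-2,0],[40,5.5,-2,0],[43,5.9,-2,0],[46,6.3,-2,0],[49,6.7,-2,0],[51,7,-2,0],[51,7,-2,0]]}}

```text
time: 4.53
tool_pos: [533.4, -9.9, 44.1]
tcp_rot: [-2.973, 1.57, -1.264]
contact_force: [0.2, 0.0, -0.6]
grip_width: 92.3
```

{"op": "carry_out", "data": {"rows": [[1,0.1,0,0],[2,0.3,0,0],[2.5,0.3,0,0],[3,0.4,0,0],[3.5,0.5,0,0],[4,0.55,0,0],[4,0.55,0,0]]}}

```text
time: 5.12
tool_pos: [537.5, -9.4, 44.1]
tcp_rot: [-2.823, 1.57, -1.114]
contact_force: [0.2, 0.1, -0.5]
grip_width: 91.7
```

{"op": "carry_out", "data": {"rows": [[0.7,0.1,0,0],[1.4,0.2,0,0],[2,0.3,0,0],[2,0.3,0,0]]}}

```text
time: 5.45
tool_pos: [539.7, -9.1, 44.1]
tcp_rot: [-2.69, 1.57, -0.981]
contact_force: [0.0, 0.0, 0.3]
grip_width: 91.5
```

```bash
python3 - <<'E'
from h import *
o=get_obs();print(o['time'],o['tool_pos'],o['contact_force'])
wsnap('w3'); b=snap('side','d3'); a=snap('scene','s3')
f=lambda im,x,y,w,h,k:cv2.resize(im[y:y+h,x:x+w],None,fx=k,fy=k,interpolation=2)
c=np.hstack([f(a,210,170,180,90,2.2),f(b,270,185,120,90,2.2)])
w=cv2.imread('pics/w3.png')[:,:,::-1]; W=cv2.resize(w[150:400],(c.shape[1],int(250*c.shape[1]/640)))
cv2.imwrite('pics/c3.png',np.vstack([c,W])[:,:,::-1]); print(c.shape)
E
```

```text
5.45 [539.66642405  -9.09335115  44.14673055] [0.01556881 0.00247049 0.2612896 ]
(198, 660, 3)
```

View pics/c3.png

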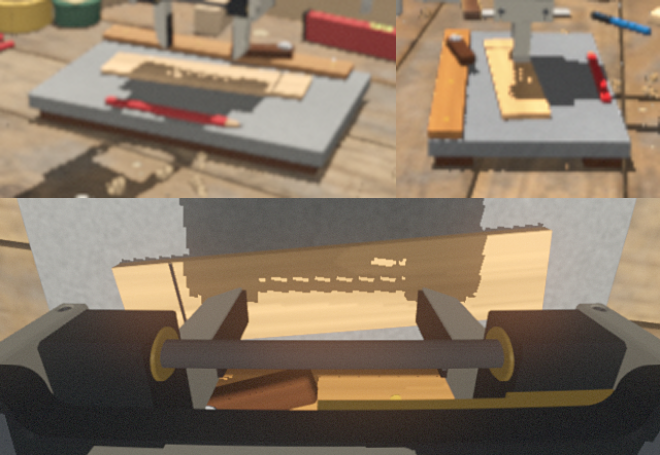

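The fingertips seem to stand over the slat, which is still askew, and no force shows. I'll measure the slat and fence again from this view.

```bash
python3 - <<'E'
from h import *
im=cv2.imread('pics/w3.png')[:,:,::-1]
ex=np.array([.9906,.1368]);ey=np.array([-.1368,.9906])
# crop->full: x/1.03125, y=(yc-198)/1.032+150
px=[(x/1.03125,(y-198)/1.03+150) for x,y in [(113,268),(551,230),(545,318),(385,332),(250,338),(130,311),(247,292),(418,292)]]
P=wray('w3',px,[49]*6+[44]*2)
for p,q in zip(px,P): print(np.round(p),(q[:2]@ex-519.7).round(1),(q[:2]@ey+105.6).round(1))
print(np.round(np.load('pics/w3.npy'),2))
cv2.imwrite('pics/c4.png',cv2.resize(im[150:330,90:560],None,fx=1.65,fy=1.65,interpolation=2)[:,:,::-1])
E
```

```text
[110. 218.] 3.2 -116.5
[534. 181.] -22.2 159.0
[528. 267.] 39.3 168.2
[373. 280.] 49.2 59.8
[242. 286.] 54.1 -31.8
[126. 260.] 34.2 -111.4
[240. 241.] 22.0 -32.4
[405. 241.] 21.9 81.1
[[-1.4000e-01  9.4000e-01  3.1000e-01  4.5446e+02]
 [ 9.9000e-01  1.3000e-01  4.0000e-02 -1.9690e+01]
 [-0.0000e+00  3.1000e-01 -9.5000e-01  2.3965e+02]
 [ 0.0000e+00  0.0000e+00  0.0000e+00  1.0000e+00]]
```

View pics/c4.png

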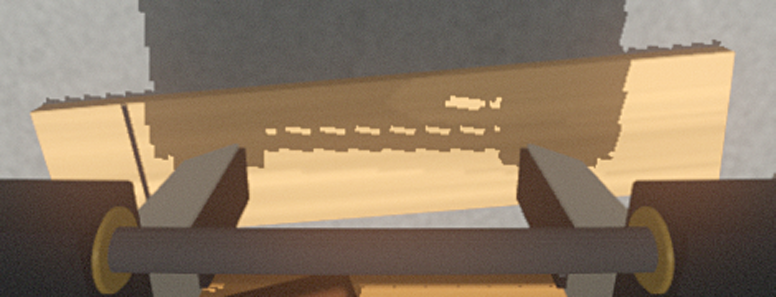

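The slat hasn't moved. The visible fingertip corners at full-frame (240,241) and (405,241) triangulate to z≈80, about 36 mm above the reported TCP, at exactly the right u and v. I'll back off, close the fingers and look at whether they reach farther when shut.

{"op": "carry_out", "data": {"rows": [[-20,-2.7,0,0],[-40,-5.5,0,0],[-58,-7.9,0,0],[-58,-7.9,0,0],[-58,-7.9,0,0],[-58,-7.9,0,0],[-58,-7.9,0,0],[-58,-7.9,0,0],[-58,-7.9,0,0],[-58,-7.9,0,0]], "hand": 0}}

```text
time: 6.43
tool_pos: [481.7, -16.9, 44.0]
tcp_rot: [-2.928, 1.57, -1.219]
contact_force: [0.0, 0.3, 0.1]
grip_width: 29.9
```

```bash
python3 - <<'E'
from h import *
o=get_obs();print(o['time'],o['tool_pos'],o['contact_force'],o['grip_width'])
w=wsnap('w5'); b=snap('side','d5'); a=snap('scene','s5')
print(proj('scene',[o['tool_pos']]),proj('side',[o['tool_pos']]))
f=lambda im,x,y,w,h,k:cv2.resize(im[y:y+h,x:x+w],None,fx=k,fy=k,interpolation=2)
c=np.hstack([f(a,210,130,160,120,2.5),f(b,270,130,160,120,2.5)])
W=cv2.resize(w[120:360],(800,300))
cv2.imwrite('pics/c5.png',np.vstack([c,W])[:,:,::-1])
E
```

```text
6.4333 [481.73896283 -16.91216635  43.97697213] [0.00206803 0.31553062 0.11388973] 29.857847539726546
[[293.17371258 213.23002904]] [[345.24434666 219.15950488]]
```

View pics/c5.png

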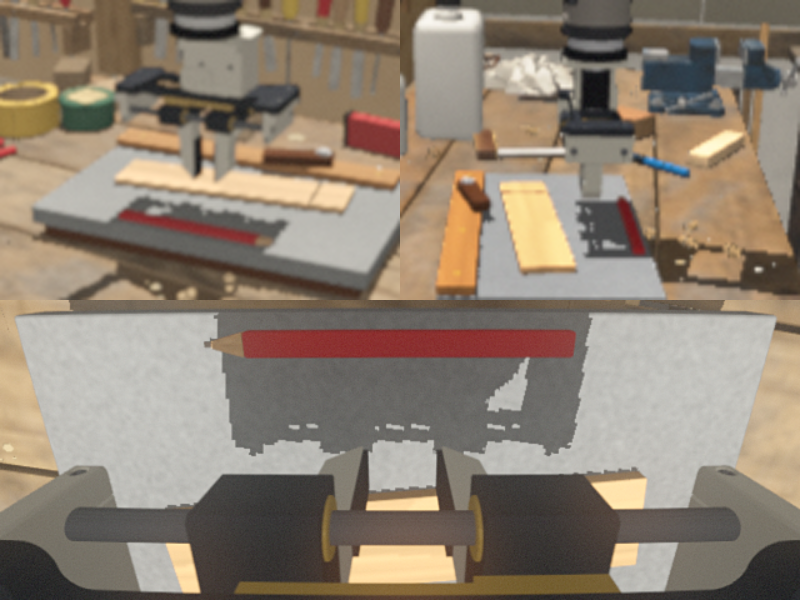

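The projected TCP lands about 11–13 px below the visible fingertips in both fixed views: scene crop (207,207) against (205,175), side crop (588,222) against (590,195). So the real fingertips are about 36 mm above the reported TCP at any opening. I'll find the exact offset by touching the board gently.

{"op": "carry_out", "data": {"rows": [[0,0,-5,0],[0,0,-10,0],[0,0,-15,0],[0,0,-20,0],[0,0,-23,0],[0,0,-26,0],[0,0,-28,0],[0,0,-30,0],[0,0,-31,0],[0,0,-32,0],[0,0,-33,0],[0,0,-33,0]], "hand": 91.8}}

```text
time: 7.58
tool_pos: [481.5, -16.9, 10.9]
tcp_rot: [-3.059, 1.57, -1.35]
contact_force: [0.0, -0.1, -0.4]
grip_width: 90.4
```

{"op": "carry_out", "data": {"rows": [[0,0,-1,0],[0,0,-2,0],[0,0,-2,0]]}}

```text
time: 7.83
tool_pos: [481.4, -16.9, 8.8]
tcp_rot: [3.046, 1.57, -1.528]
contact_force: [-0.4, -0.1, -0.1]
grip_width: 92.1
```

{"op": "carry_out", "data": {"rows": [[0,0,-1,0],[0,0,-2,0],[0,0,-2,0]]}}

```text
time: 8.08
tool_pos: [481.3, -16.9, 6.7]
tcp_rot: [2.763, 1.57, -1.811]
contact_force: [-0.1, -0.4, 0.2]
grip_width: 91.9
```

{"op": "carry_out", "data": {"rows": [[0,0,-1,0],[0,0,-2,0],[0,0,-2,0]]}}

```text
time: 8.33
tool_pos: [481.2, -16.9, 4.4]
tcp_rot: [2.261, 1.57, -2.313]
contact_force: [0.2, 0.6, 0.2]
grip_width: 91.5
```

{"op": "carry_out", "data": {"rows": [[0,0,-0.7,0],[0,0,-1.5,0],[0,0,-1.5,0]]}}

```text
time: 8.58
tool_pos: [481.1, -16.9, 2.8]
tcp_rot: [2.078, 1.57, -2.496]
contact_force: [-0.2, 0.3, 0.5]
grip_width: 92.0
```

```bash
python3 - <<'E'
from h import *
o=get_obs();print(o['time'],o['tool_pos'],o['contact_force'],o['moment'])
w=wsnap('w6'); b=snap('side','d6'); a=snap('scene','s6')
f=lambda im,x,y,w,h,k:cv2.resize(im[y:y+h,x:x+w],None,fx=k,fy=k,interpolation=2)
c=np.hstack([f(a,240,170,100,60,4),f(b,290,170,100,60,4)])
W=cv2.resize(w[120:360],(800,300))
cv2.imwrite('pics/c6.png',np.vstack([c,W])[:,:,::-1])
E
```

```text
8.5833 [481.08329603 -16.85564355   2.78687556] [-0.20722429  0.33747142  0.47326287] [0.0598765  0.08937331 0.01140954]
```

View pics/c6.png

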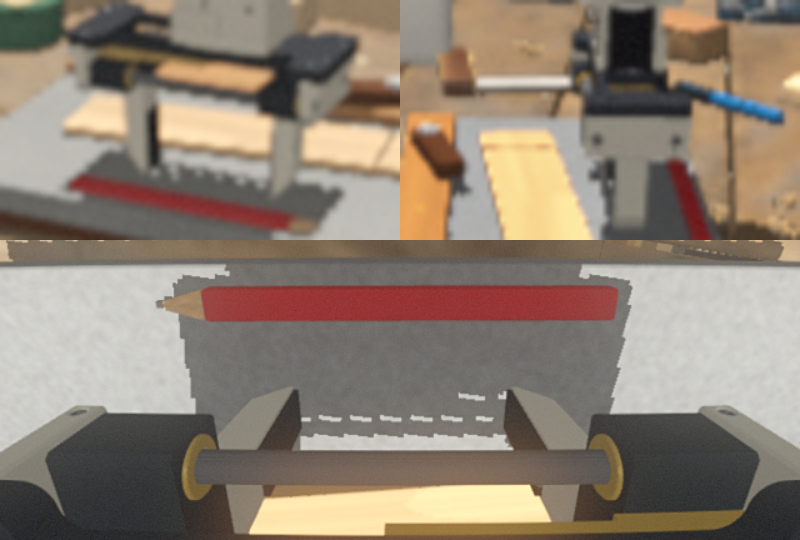

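Fingertips now seem within a few mm of the board top, with no contact yet. Stepping on down.

{"op": "carry_out", "data": {"rows": [[0,0,-0.7,0],[0,0,-1.3,0],[0,0,-1.3,0]]}}

```text
time: 8.98
tool_pos: [481.4, -16.9, 2.4]
tcp_rot: [3.036, 1.57, -1.538]
contact_force: [-2.4, 0.6, 7.9]
grip_width: 91.9
```

{"op": "carry_out", "data": {"rows": [[0,0,-0.7,0],[0,0,-1.3,0],[0,0,-1.3,0]]}}

```text
time: 9.23
tool_pos: [481.4, -16.9, 2.3]
tcp_rot: [-2.732, 1.57, -1.023]
contact_force: [-5.3, 0.3, 14.1]
grip_width: 92.0
```

Contact comes at a reported z of 2.4, which is the board top at 40, so the fingertips sit 37.5 mm above the reported TCP. Now the real push, at a reported z of ≈5.7 (tips about 3 mm above the board).

{"op": "carry_out", "data": {"rows": [[0,0,3.3,0],[0,0,3.3,0],[6,0.8,3.3,0],[12,1.6,3.3,0],[18,2.5,3.3,0],[22,3,3.3,0],[26,3.6,3.3,0],[30,4.1,3.3,0],[34,4.7,3.3,0],[38,5.2,3.3,0],[41,5.6,3.3,0],[44,6,3.3,0],[47,6.4,3.3,0],[50,6.8,3.3,0],[51,7,3.3,0],[51,7,3.3,0]]}}

```text
time: 10.57
tool_pos: [532.8, -9.9, 5.6]
tcp_rot: [-2.472, 1.569, -0.763]
contact_force: [-0.8, -0.4, 0.4]
grip_width: 91.6
```

{"op": "carry_out", "data": {"rows": [[1,0.1,0,0],[2,0.3,0,0],[3,0.4,0,0],[4,0.5,0,0],[4,0.5,0,0]]}}

```text
time: 10.98
tool_pos: [537.0, -9.4, 5.7]
tcp_rot: [-2.345, 1.569, -0.636]
contact_force: [-0.7, -0.7, -0.2]
grip_width: 91.8
```

{"op": "carry_out", "data": {"rows": [[0.7,0.1,0,0],[1.5,0.2,0,0],[1.5,0.2,0,0]]}}

```text
time: 11.23
tool_pos: [538.7, -9.2, 5.7]
tcp_rot: [-2.255, 1.569, -0.545]
contact_force: [-0.1, 0.5, 0.1]
grip_width: 91.9
```

{"op": "carry_out", "data": {"rows": [[0.7,0.1,0,0],[1.5,0.2,0,0],[1.5,0.2,0,0]]}}

```text
time: 11.48
tool_pos: [540.1, -9.0, 5.7]
tcp_rot: [-2.402, 1.569, -0.693]
contact_force: [-1.3, 0.5, 0.8]
grip_width: 91.7
```

{"op": "carry_out", "data": {"rows": [[0.7,0.1,0,0],[1.5,0.2,0,0],[1.5,0.2,0,0]]}}

```text
time: 11.73
tool_pos: [540.0, -8.9, 5.5]
tcp_rot: [1.876, 1.568, -2.697]
contact_force: [-6.0, -1.1, 4.2]
grip_width: 91.8
```

{"op": "carry_out", "data": {"rows": [[0.7,0.1,0,0],[1.5,0.2,0,0],[1.5,0.2,0,0]]}}

```text
time: 11.98
tool_pos: [539.9, -8.9, 5.4]
tcp_rot: [1.638, 1.565, -2.935]
contact_force: [-6.8, -2.5, 3.9]
grip_width: 91.8
```

Firm against the fence, at u = 13.9. Backing off, rising to the survey pose and closing the fingers on the way.

{"op": "carry_out", "data": {"rows": [[-8,-1.1,0.5,0],[-20,-2.7,2,0],[-20,-2.7,40,0],[-20,-2.7,80,0],[-10,0,118,0],[10,4,150,0],[35,7,182,0],[49,9,182,0],[49,9,182,0],[49,9,182,0]], "hand": 0}}

```text
time: 12.82
tool_pos: [588.7, 0.3, 186.7]
tcp_rot: [1.591, 1.564, -2.982]
contact_force: [0.3, -0.1, -0.4]
grip_width: 29.8
```

```bash
cat > meas.py <<'E'
from h import *
import sys
w=sys.argv[1]; cr,cl,fr,bk=map(int,sys.argv[2:6])  # approx slat right col, left col, front row, back row
o=get_obs();print(o['time'],o['tool_pos'].round(1),o['grip_width'])
im=wsnap(w); m=cv2.cvtColor(im,cv2.COLOR_RGB2HSV)[...,1].astype(int)>75
m=cv2.medianBlur(m.astype(np.uint8),3)>0
ex=np.array([.9906,.1368]);ey=np.array([-.1368,.9906])
def run(pts,val):
    for k,(c,r) in enumerate(pts):
        if m[r,c]==val: return ((c+pts[max(k-1,0)][0])/2,(r+pts[max(k-1,0)][1])/2)
def fit(n,ps,z):
    ps=[p for p in ps if p]; P=wray(w,ps,z)[:,:2]; B=np.c_[P@ex-519.7,P@ey+105.6]; d,c=line(B)
    print(n,len(ps),'board-frame mid',c.round(1),'ang',np.degrees(np.arctan2(d[1],d[0])).round(2),'px',np.median(ps,0))
mid=(fr+bk)//2
fit('front',[run([(c,r) for r in range(fr-25,mid)],True) for c in range(cr+12,cl-12,5)],49)
fit('left',[run([(c,r) for c in range(cl+30,cl-40,-1)],True) for r in range(fr+8,bk-8,2)],49)
fit('right',[run([(c,r) for c in range(cr-30,cr+40)],True) for r in range(fr+8,bk-8,2)],49)
E
python3 meas.py w7 185 452 135 192
```

```text
12.8167 [5.887e+02 3.000e-01 1.867e+02] 29.770239795509287
front 49 board-frame mid [21.8 21.4] ang 89.99 px [317.  141.5]
left 21 board-frame mid [ 44.1 159.9] ang 0.19 px [445.5 163. ]
right 21 board-frame mid [  44.8 -118.8] ang -0.23 px [187.5 163. ]
```

View pics/w7.png

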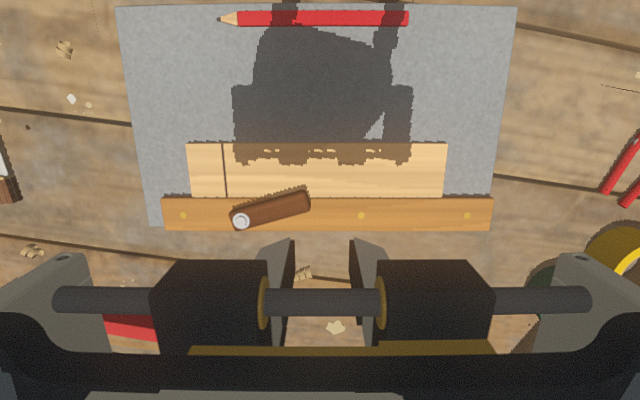

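The slat now lies flat and parallel to the fence: its front edge spans (187–446, row 142), with the line at column 225. The cut line is at v≈-79.5, so it needs about 100 mm to the right. I'll bring the closed fingers down past the left end.

{"op": "carry_out", "data": {"rows": [[-10,40,0,0],[-20,80,0,0],[-30,120,0,0],[-40,155,0,0],[-40.5,166,0,0],[-40.5,166,-38,0],[-40.5,166,-76,0],[-40.5,166,-114,0],[-40.5,166,-145,0],[-40.5,166,-165,0],[-40.5,166,-176,0],[-40.5,166,-181,0],[-40.5,166,-181,0],[-40.5,166,-181,0]], "hand": 0}}

```text
time: 14.03
tool_pos: [547.9, 166.1, 6.1]
tcp_rot: [1.525, 1.564, -3.048]
contact_force: [-0.7, 0.3, 1.1]
grip_width: 0.3
```

{"op": "carry_out", "data": {"rows": [[1,-7,-0.4,0],[1.9,-14,-0.4,0],[2.8,-20,-0.4,0],[3.6,-26,-0.4,0],[4.4,-32,-0.4,0],[5.2,-38,-0.4,0],[6.1,-44,-0.4,0],[6.9,-50,-0.4,0],[7.7,-56,-0.4,0],[8.6,-62,-0.4,0],[9.4,-68,-0.4,0],[10.2,-74,-0.4,0],[11,-80,-0.4,0],[11.9,-86,-0.4,0],[12.7,-92,-0.4,0],[13.4,-97,-0.4,0],[13.9,-101,-0.4,0],[14.2,-103,-0.4,0],[14.2,-103,-0.4,0]]}}

```text
time: 15.62
tool_pos: [562.5, 62.5, 6.1]
tcp_rot: [1.546, 1.565, -3.028]
contact_force: [-0.2, 1.2, 5.9]
grip_width: 0.4
```

```bash
python3 - <<'E'
from h import *
o=get_obs();print(o['time'],o['tool_pos'].round(1),o['contact_force'].round(1))
w=wsnap('w8'); b=snap('side','d8'); a=snap('scene','s8')
f=lambda im,x,y,w,h,k:cv2.resize(im[y:y+h,x:x+w],None,fx=k,fy=k,interpolation=2)
c=np.hstack([f(a,240,170,150,80,2.67),f(b,270,170,150,80,2.67)])
W=cv2.resize(w[100:360],(c.shape[1],325))
cv2.imwrite('pics/c8.png',np.vstack([c,W])[:,:,::-1])
E
```

```text
15.6167 [562.5  62.5   6.1] [-0.2  1.2  5.9]
```

View pics/c8.png

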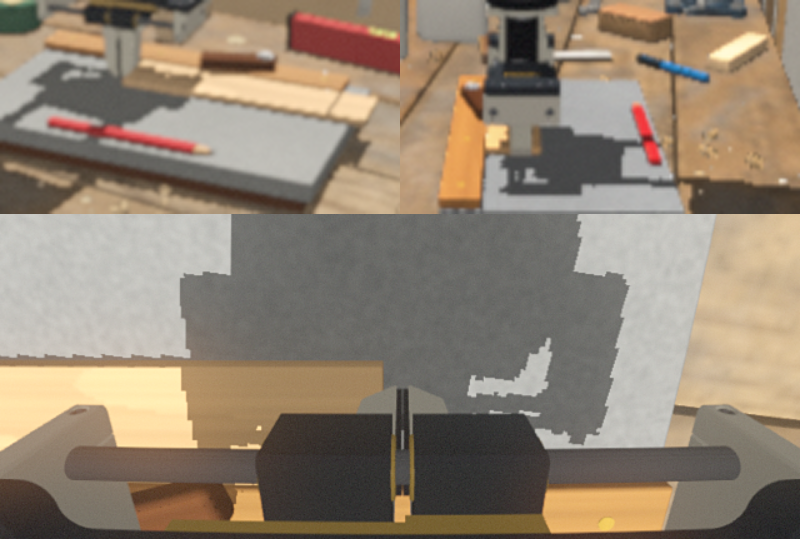

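The slat has slid right along the fence, its left end at px ≈(306,233), v≈80, directly at the fingers. About 20 mm remain; I'll push 16 of them and then measure the cut line.

{"op": "carry_out", "data": {"rows": [[0.7,-5,0.5,0],[1.4,-10,0.5,0],[2,-14,0.5,0],[2.2,-16,0.5,0],[2.2,-16,0.5,0]]}}

```text
time: 16.18
tool_pos: [564.7, 45.6, 6.4]
tcp_rot: [1.634, 1.565, -2.94]
contact_force: [0.0, -0.6, -0.1]
grip_width: 0.4
```

{"op": "carry_out", "data": {"rows": [[-1,8,1,0],[-1.5,12,5,0],[-1.5,12,40,0],[-1.5,0,80,0],[0,-30,115,0],[5,-65,150,0],[15,-100,180,0],[24,-135,180,0],[24,-155,180,0],[24,-160,180,0],[24,-160,180,0],[24,-160,180,0],[24,-160,180,0]]}}

```text
time: 17.27
tool_pos: [588.3, -112.6, 186.0]
tcp_rot: [1.49, 1.563, -3.083]
contact_force: [0.2, 0.1, -0.4]
grip_width: 0.4
```

```bash
python3 - <<'E'
from h import *
o=get_obs();print(o['time'],o['tool_pos'].round(1))
im=wsnap('w9'); g=cv2.cvtColor(im,cv2.COLOR_RGB2GRAY)
cv2.imwrite('pics/c9.png',cv2.resize(im[:260],(800,325),interpolation=2)[:,:,::-1])
E
```

```text
17.2667 [ 588.3 -112.6  186. ]
```

View pics/c9.png

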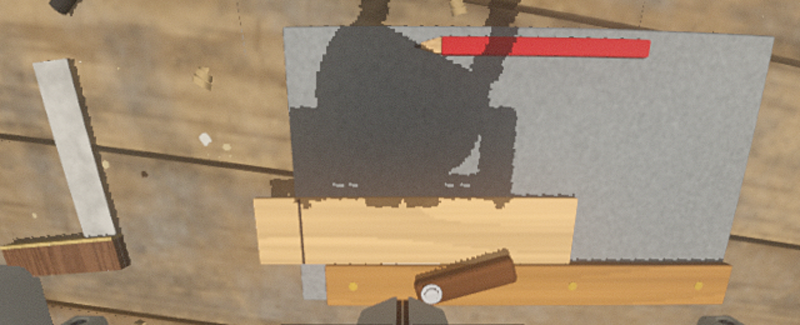

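The slat lies along the fence. In this crop the cut line is at about (301,200–263) and the board end runs from (284,27) to (303,298). Measuring both.

```bash
cat > edge.py <<'E'
from h import *
import sys
w=sys.argv[1]; c0=int(sys.argv[2]); r0,r1=int(sys.argv[3]),int(sys.argv[4])  # line col, slat rows
im=cv2.imread(f'pics/{w}.png')[:,:,::-1]; g=cv2.cvtColor(im,cv2.COLOR_RGB2GRAY).astype(float); s=cv2.GaussianBlur(cv2.cvtColor(im,cv2.COLOR_RGB2HSV)[...,1],(3,3),0).astype(float)
ex=np.array([.9906,.1368]);ey=np.array([-.1368,.9906])
B=lambda ps,z:(lambda P:np.c_[P@ex-519.7,P@ey+105.6])(wray(w,ps,z)[:,:2])
def fit(n,ps,z):
    b=B(ps,z);p=np.polyfit(b[:,0],b[:,1],1); k=np.abs(b[:,1]-np.polyval(p,b[:,0]))<1.5; p=np.polyfit(b[k,0],b[k,1],1)
    print(n,len(ps),k.sum(),'v at u=50: %.2f slope %.4f  res %.2f'%(np.polyval(p,50),p[0],np.std(b[k,1]-np.polyval(p,b[k,0])))); return p
L=[]
for r in range(r0,r1,2):
    x=g[r,c0-9:c0+10]; d=np.clip(np.median(x)-15-x,0,None)
    if d.sum()>0: L.append(((d*np.arange(c0-9,c0+10)).sum()/d.sum(),r))
l=fit('line',L,49)
E=[]
for r in [*range(32,82,2),*range(90,140,2)]:   # saturation step wood->grey
    c=int(c0-14+ (r-30)*0.085)
    x=s[r,c-14:c+18]; gr=np.diff(x); k=np.argmin(gr)
    if gr[k]<-8: E.append((c-14+k+.5,r))
e=fit('board right',E,40)
F=[]
for r in range(r0+2,r1-2,2):
    a=c0-60; x=s[r,a:c0-15]; k=np.argmax(np.abs(np.diff(g[r,a:c0-15]))); F.append((a+k+.5,r))
fit('slat right',F,49)
print('line minus edge',np.polyval(l,50)-np.polyval(e,50))
Tr=[]
for c in range(c0+10,c0+200,5):
    x=s[r0-15:r0+15,c]; k=np.argmax(np.diff(x)); Tr.append((c,r0-15+k+.5))
b=B(Tr,49);d,c=line(b); print('front mid',c.round(1),'ang',np.degrees(np.arctan2(d[1],d[0])).round(2))
E
python3 edge.py w9 241 163 208
```

```text
line 23 21 v at u=50: -173.92 slope -0.0006  res 0.14
board right 50 50 v at u=50: -178.49 slope 0.0084  res 0.35
slat right 21 21 v at u=50: -213.19 slope -0.0019  res 0.35
line minus edge 4.56912870651351
front mid [ 21.5 -56.7] ang -89.87
```

```bash
python3 - <<'E'
from h import *
w='w9';im=cv2.imread('pics/w9.png')[:,:,::-1]
s=cv2.GaussianBlur(cv2.cvtColor(im,cv2.COLOR_RGB2HSV)[...,1],(3,3),0).astype(float)
ex=np.array([.9906,.1368]);ey=np.array([-.1368,.9906]);E=[]
for r in [*range(28,84,2),*range(90,142,2),*range(214,238,2)]:
    c=int(230+(r-30)*.07); x=s[r,c-14:c+16];gr=np.diff(x);k=np.argmin(gr)
    if gr[k]<-8: E.append((c-14+k+.5,r))
P=wray(w,E,40)[:,:2];b=np.c_[P@ex-519.7,P@ey+105.6]
for a,q in list(zip(E,b.round(1)))[::4]:print(a,q)
p=np.polyfit(b[:,0],b[:,1],1);print(p,np.polyval(p,50),(b[:,1]-np.polyval(p,b[:,0])).std())
E
```

```text
(np.float64(226.5), 28) [-104.6 -179.1]
(np.float64(226.5), 36) [ -97.3 -179.7]
(np.float64(227.5), 44) [ -90.  -179.2]
(np.float64(227.5), 52) [ -82.6 -179.8]
(np.float64(228.5), 60) [ -75.1 -179.3]
(np.float64(228.5), 68) [ -67.5 -179.9]
(np.float64(229.5), 76) [ -59.8 -179.5]
(np.float64(230.5), 90) [ -46.1 -179.5]
(np.float64(231.5), 98) [ -38.2 -179.1]
(np.float64(232.5), 106) [ -30.1 -178.6]
(np.float64(232.5), 114) [ -22.  -179.3]
(np.float64(233.5), 122) [ -13.7 -178.8]
(np.float64(234.5), 130) [  -5.4 -178.4]
(np.float64(233.5), 138) [   3.1 -180.1]
(np.float64(240.5), 218) [  95.1 -179.4]
(np.float64(241.5), 226) [ 105.2 -179.1]
(np.float64(241.5), 234) [ 115.4 -179.8]
[ 1.71720593e-04 -1.79354075e+02] -179.34548916046793 0.41990018396016054
```

The cut line is at v = -173.9 and the board edge at -179.35, so it needs 5.4 mm more. The final TCP should be at v ≈ 68.1, from 73.5 last time.

{"op": "carry_out", "data": {"rows": [[-5,40,0,0],[-10,80,0,0],[-16,120,0,0],[-22,155,0,0],[-25,170,0,0],[-25,170,-38,0],[-25,170,-76,0],[-25,170,-114,0],[-25,170,-145,0],[-25,170,-165,0],[-25,170,-176,0],[-25,170,-180,0],[-25,170,-180,0],[-25,170,-180,0]]}}

```text
time: 18.48
tool_pos: [564.3, 57.9, 7.3]
tcp_rot: [1.551, 1.566, -3.021]
contact_force: [-0.2, 0.2, -0.3]
grip_width: 0.4
```

{"op": "carry_out", "data": {"rows": [[0.7,-5,-1,0],[1.2,-9,-1,0],[1.6,-12,-1,0],[2,-14.5,-1,0],[2.2,-16.2,-1,0],[2.4,-17.5,-1,0],[2.4,-17.5,-1,0],[2.4,-17.5,-1,0]]}}

```text
time: 19.15
tool_pos: [567.3, 40.3, 7.0]
tcp_rot: [1.605, 1.567, -2.967]
contact_force: [-0.3, 0.6, 4.7]
grip_width: 0.4
```

{"op": "carry_out", "data": {"rows": [[-1,8,1,0],[-1.5,12,5,0],[-1.5,12,40,0],[-1.5,0,80,0],[0,-30,115,0],[5,-65,150,0],[12,-100,180,0],[20,-135,180,0],[21.5,-150,180,0],[21.5,-153,180,0],[21.5,-153,180,0],[21.5,-153,180,0],[21.5,-153,180,0]]}}

```text
time: 20.23
tool_pos: [588.3, -111.1, 186.5]
tcp_rot: [1.402, 1.566, 3.114]
contact_force: [0.1, -1.2, 0.1]
grip_width: 0.5
```

```bash
python3 - <<'E'
from h import *
o=get_obs();print(o['time'],o['tool_pos'].round(1));wsnap('w10')
im=cv2.imread('pics/w10.png'); g=cv2.cvtColor(im,cv2.COLOR_BGR2GRAY)
print(g[190,190:270])
E
python3 edge.py w10 237 163 208
```

```text
20.2333 [ 588.3 -111.1  186.5]
[145 149 143 146 148 148 148 151 149 147 163 201 200 198 199 199 198 196
 203 203 207 205 205 206 207 205 208 206 206 206 208 205 206 209 204 207
 206 207 205 208 205 205 209 211 195 135  98 190 210 208 206 206 207 206
 208 206 207 208 207 207 206 207 204 207 206 206 205 206 205 205 206 206
 205 205 208 208 205 204 205 207]
line 23 17 v at u=50: -178.46 slope 0.0043  res 0.05
board right 50 50 v at u=50: -179.86 slope -0.0025  res 0.29
slat right 21 21 v at u=50: -217.73 slope 0.0112  res 0.30
line minus edge 1.3941232627852855
front mid [ 21.8 -93.1] ang -89.47
```

1.4 mm short, with a slight rotation (~0.4°). One more small nudge at the end, then re-square it against the fence with open fingers.

{"op": "carry_out", "data": {"rows": [[-5,40,0,0],[-10,80,0,0],[-16,120,0,0],[-22,155,0,0],[-25,168,0,0],[-25,168,-38,0],[-25,168,-76,0],[-25,168,-114,0],[-25,168,-145,0],[-25,168,-165,0],[-25,168,-176,0],[-25,168,-180,0],[-25,168,-180,0],[-25,168,-180,0]]}}

```text
time: 21.45
tool_pos: [564.4, 57.1, 7.8]
tcp_rot: [1.492, 1.568, -3.077]
contact_force: [-1.1, -1.0, 0.6]
grip_width: 0.3
```

```bash
cat > be.py <<'E'
from h import *
import sys
w=sys.argv[1]; im=cv2.imread(f'pics/{w}.png')[:,:,::-1]
s=cv2.GaussianBlur(cv2.cvtColor(im,cv2.COLOR_RGB2HSV)[...,1],(3,3),0).astype(float)
ex=np.array([.9906,.1368]);ey=np.array([-.1368,.9906]);E=[]
for r in [*range(28,84,2),*range(90,142,2),*range(214,238,2)]:
    c=int(230+(r-30)*.07); x=s[r,c-14:c+16];gr=np.diff(x);k=np.argmin(gr)
    if gr[k]<-8: E.append((c-14+k+.5,r))
P=wray(w,E,40)[:,:2];b=np.c_[P@ex-519.7,P@ey+105.6]
p=np.polyfit(b[:,0],b[:,1],1);k=abs(b[:,1]-np.polyval(p,b[:,0]))<1.5;p=np.polyfit(b[k,0],b[k,1],1);print('edge at u50',np.polyval(p,50),p[0],k.sum(),len(k),b[-6:].round(1).tolist())
E
python3 be.py w10
```

```text
edge at u50 -179.59470052359913 -0.00017940218646546438 66 66 [[106.2, -180.0], [108.8, -179.0], [111.3, -179.2], [113.9, -179.4], [116.5, -179.6], [119.1, -179.8]]
```

{"op": "carry_out", "data": {"rows": [[0.7,-5,-1,0],[1.2,-9,-1,0],[1.7,-13,-1,0],[2.1,-15.5,-1,0],[2.3,-17,-1,0],[2.5,-18,-1,0],[2.5,-18,-1,0],[2.5,-18,-1,0]]}}

```text
time: 22.12
tool_pos: [567.1, 39.0, 7.1]
tcp_rot: [1.536, 1.569, -3.033]
contact_force: [1.3, -0.1, 2.2]
grip_width: 0.3
```

{"op": "carry_out", "data": {"rows": [[-1,8,1,0],[-1.5,12,20,0],[-10,5,55,0],[-30,-20,60,0],[-43,-55,60,0],[-43,-95,60,0],[-43,-130,60,0],[-43,-144,60,0],[-43,-144,40,0],[-43,-144,22,0],[-43,-144,10,0],[-43,-144,3,0],[-43,-144,-1,0],[-43,-144,-1,0],[-43,-144,-1,0]], "hand": 91.8}}

```text
time: 23.37
tool_pos: [524.5, -104.8, 6.5]
tcp_rot: [1.694, 1.569, -2.875]
contact_force: [0.4, -0.5, 0.0]
grip_width: 90.9
```

{"op": "carry_out", "data": {"rows": [[5,0.7,-1,0],[10,1.4,-1,0],[15,2,-1,0],[19,2.6,-1,0],[22,3,-1,0],[24.5,3.4,-1,0],[26,3.6,-1,0],[27.5,3.8,-1,0],[28.5,3.9,-1,0],[28.5,3.9,-1,0]]}}

```text
time: 24.2
tool_pos: [552.5, -100.8, 5.3]
tcp_rot: [1.511, 1.568, -3.058]
contact_force: [-1.6, 0.4, 1.4]
grip_width: 91.8
```

{"op": "carry_out", "data": {"rows": [[0.7,0.1,0,0],[1.4,0.2,0,0],[1.4,0.2,0,0]]}}

```text
time: 24.45
tool_pos: [552.6, -100.6, 5.3]
tcp_rot: [1.423, 1.565, 3.136]
contact_force: [-4.9, -0.6, 4.0]
grip_width: 91.8
```

{"op": "carry_out", "data": {"rows": [[-8,-1.1,0.5,0],[-18,-2.5,2,0],[-18,-2.5,40,0],[-18,-2.5,80,0],[-8,-4,118,0],[10,-7,150,0],[30,-10,181,0],[35.5,-11,181,0],[35.5,-11,181,0],[35.5,-11,181,0],[35.5,-11,181,0]], "hand": 0}}

```text
time: 25.37
tool_pos: [586.5, -111.3, 184.4]
tcp_rot: [1.289, 1.562, 3.002]
contact_force: [-0.4, -0.3, -0.8]
grip_width: 23.2
```

```bash
python3 - <<'E'
from h import *
o=get_obs();print(o['time'],o['tool_pos'].round(1));im=wsnap('w11')
g=cv2.cvtColor(im,cv2.COLOR_RGB2GRAY)
print(np.argmin(g[190,215:255])+215)
hsv=cv2.cvtColor(im,cv2.COLOR_RGB2HSV).astype(int)
for p in [(345,235),(400,212),(370,222)]: print(p,im[p[1],p[0]],hsv[p[1],p[0]])
# button: dark brown
v=im.sum(2); m=((v<300)&(hsv[...,1]>110)).astype(np.uint8); m[:160]=0; m[250:]=0; m[:,:300]=0;m[:,450:]=0
m=cv2.morphologyEx(m,cv2.MORPH_OPEN,np.ones((3,3)))
c=max(cv2.findContours(m,0,1)[0],key=cv2.contourArea); print(cv2.contourArea(c),cv2.minAreaRect(c))
ex=np.array([.9906,.1368]);ey=np.array([-.1368,.9906])
P=wray('w11',cv2.boxPoints(cv2.minAreaRect(c)),68.5)[:,:2];print(np.c_[P@ex-519.7,P@ey+105.6].round(1))
E
python3 edge.py w11 237 163 208; python3 be.py w11
```

```text
25.3667 [ 586.5 -111.3  184.4]
234
(345, 235) [219 215 212] [ 13   8 219]
(400, 212) [134  90  56] [ 13 148 134]
(370, 222) [140  92  60] [ 12 146 140]
1450.0 ((369.8522644042969, 225.02565002441406), (26.814895629882812, 80.91587829589844), 80.13418579101562)
[[ 82.5 -76.9]
 [ 66.7   6.4]
 [ 96.7  14. ]
 [113.2 -71.6]]
line 23 21 v at u=50: -179.77 slope 0.0005  res 0.06
board right 50 50 v at u=50: -178.97 slope 0.0044  res 0.32
slat right 21 21 v at u=50: -219.04 slope -0.0010  res 0.32
line minus edge -0.805203767162709
front mid [ 21.7 -83.1] ang -89.74
edge at u50 -179.42962199189392 0.00014703259741872694 66 66 [[103.0, -180.1], [105.5, -179.1], [108.0, -179.3], [110.6, -179.5], [113.1, -179.7], [115.7, -179.9]]
```

The line is at v = -179.77 and the edge at -179.43, so within 0.4 mm, and the slat is square to the fence. The button stands at about 0.19 rad. I'll bring the closed fingers down behind it on the fence side, tips at z≈57.

{"op": "carry_out", "data": {"rows": [[22,32,0,0],[44,64,0,0],[62.5,94.5,0,0],[62.5,94.5,-38,0],[62.5,94.5,-76,0],[62.5,94.5,-110,0],[62.5,94.5,-140,0],[62.5,94.5,-156,0],[62.5,94.5,-164,0],[62.5,94.5,-165,0],[62.5,94.5,-165,0],[62.5,94.5,-165,0]], "hand": 0}}

```text
time: 26.42
tool_pos: [650.0, -16.9, 21.0]
tcp_rot: [1.291, 1.564, 3.005]
contact_force: [-0.6, -0.6, 0.4]
grip_width: 0.5
```

{"op": "carry_out", "data": {"rows": [[-7,-2,-0.5,0],[-13,-4,-0.5,0],[-19,-4.7,-0.5,0],[-25,-5.5,-0.5,0],[-31,-7,-0.5,0],[-36,-9,-0.5,0],[-41,-11.5,-0.5,0],[-46,-14.5,-0.5,0],[-51,-18,-0.5,0],[-55,-22,-0.5,0],[-59,-26.5,-0.5,0],[-62,-31,-0.5,0],[-65,-36,-0.5,0],[-67,-41,-0.5,0],[-69,-46,-0.5,0],[-69.5,-48,-0.5,0],[-69.5,-48,-0.5,0]]}}

```text
time: 27.83
tool_pos: [580.7, -63.2, 20.8]
tcp_rot: [0.776, 1.564, 2.488]
contact_force: [1.0, 9.0, 2.9]
grip_width: 0.4
```

{"op": "carry_out", "data": {"rows": [[0.1,-1,0,0],[0.3,-2,0,0],[0.3,-2,0,0]]}}

```text
time: 28.08
tool_pos: [580.7, -63.1, 20.9]
tcp_rot: [0.533, 1.561, 2.245]
contact_force: [0.3, 10.0, 3.5]
grip_width: 0.6
```

{"op": "carry_out", "data": {"rows": [[0.1,-1,0,0],[0.3,-2,0,0],[0.3,-2,0,0]]}}

```text
time: 28.33
tool_pos: [580.7, -63.0, 20.9]
tcp_rot: [0.407, 1.557, 2.119]
contact_force: [-0.1, 10.8, 4.5]
grip_width: 0.4
```

It's at the stop: force about 10 N and no further motion. Backing away for the final check.

{"op": "carry_out", "data": {"rows": [[-1,6,0,0],[-2,14,0,0],[-2,16,35,0],[-2,16,75,0],[0,-10,115,0],[4,-40,150,0],[6,-48,164,0],[6,-48,164,0],[6,-48,164,0],[6,-48,164,0]]}}

```text
time: 29.17
tool_pos: [585.7, -110.3, 183.5]
tcp_rot: [0.52, 1.555, 2.232]
contact_force: [-0.1, 1.0, -1.5]
grip_width: 0.4
```

```bash
python3 - <<'E'
from h import *
o=get_obs();print(o['time'],o['tool_pos'].round(1),o['contact_force'].round(1));im=wsnap('w12')
hsv=cv2.cvtColor(im,cv2.COLOR_RGB2HSV).astype(int)
v=im.astype(int).sum(2); m=((v<310)&(v>180)&(hsv[...,1]>125)).astype(np.uint8); m[:150]=0; m[250:]=0; m[:,290:400][:0]=0; m[:,:290]=0;m[:,430:]=0
m=cv2.morphologyEx(m,cv2.MORPH_OPEN,np.ones((3,3)))
c=max(cv2.findContours(m,0,1)[0],key=cv2.contourArea); print(cv2.contourArea(c),cv2.minAreaRect(c))
ex=np.array([.9906,.1368]);ey=np.array([-.1368,.9906])
P=wray('w12',cv2.boxPoints(cv2.minAreaRect(c)),68.5)[:,:2];print(np.c_[P@ex-519.7,P@ey+105.6].round(1))
g=cv2.cvtColor(im,cv2.COLOR_RGB2GRAY);print(np.argmin(g[185,215:255])+215)
cv2.imwrite('pics/c12.png',cv2.resize(im[:260],(800,325),interpolation=2)[:,:,::-1])
E
python3 edge.py w12 234 163 206; python3 be.py w12
```

```text
29.1667 [ 585.7 -110.3  183.5] [-0.1  1.  -1.5]
1330.5 ((341.5, 202.0), (68.0, 23.0), 90.0)
[[ 27.1 -72.8]
 [ 27.1 -49.7]
 [101.5 -47.3]
 [101.4 -72. ]]
230
line 22 11 v at u=50: -179.70 slope -0.0046  res 0.05
board right 50 50 v at u=50: -179.05 slope 0.0029  res 0.31
slat right 20 20 v at u=50: -218.99 slope 0.0056  res 0.31
line minus edge -0.6453567193969718
front mid [ 22.  -74.5] ang -89.94
edge at u50 -179.3577573338559 0.00039349677339881777 66 66 [[101.4, -179.3], [103.9, -179.5], [106.5, -179.7], [109.0, -180.0], [111.5, -179.0], [114.1, -179.2]]
```

View pics/c12.png

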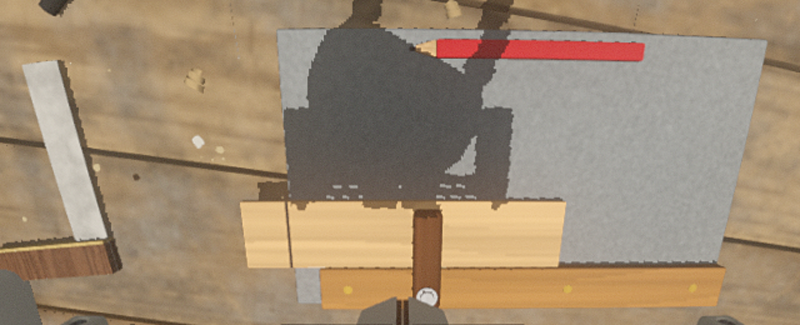

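The slat is against the fence with its line over the board end (crop col ~290). The button is square across it (crop cols 413–441, rows 208–300). The pencil and square look undisturbed. Handing in.

```bash
python3 -c "
from h import *
print(close_job())"
```

```text
the job is handed in; nothing more can be done
None
```

The job is handed in after about 29 s of the 64 s. The slat is against the fence, the cut line is over the board's right-hand end, and the turn-button is square across the slat.

**What I did:** I pushed the slat flat against the fence with the open fingertips. I then slid it right with the closed fingers at its left end, nudging it twice after measuring and squaring it against the fence once more. Last I swung the turn-button round to its stop, where I felt about 10 N.

**Last checks (wrist camera, robot clear of everything):**
- **Cut line:** it lies at -179.7 mm and the board end at -179.4 mm, so within about 0.4 mm. A second edge fit put the gap at 0.65 mm.
- **Slat:** parallel to the fence within about 0.1°. Its front edge measured at 22 mm, where 20 mm is expected. That is within the calibration error, and the last push met the fence.
- **Button:** square across within about 1°, against its stop.
- **Other things:** the pencil and try square look unmoved. I did not recheck the pliers, marker or tin at the end, but I never worked near them.

**What disagreed:** the fingertips are about 37.5 mm above the reported tool point. My first push therefore passed over the slat without touching it. I found the offset with a gentle touch on the board (about 14 N) and allowed for it from then on.

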